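# Log a bayonet fit trial and hold the filter cell home

## Robot

A 7-joint arm with a two-finger parallel gripper is mounted at the origin on a cart in front of the work surface, level with it; the furniture and walls round the work are solid. World frame = base frame: x ahead of the robot, y to its left, z up, the work surface at z = 0. Lengths are in mm, angles in rad, forces in N, time in s.
With the tool pointing down it reaches from about 350 to 900 mm from the base axis. Payload 7.2 kg.
Tool frame: the origin (TCP) lies at the very end of the fingers, on their centre line; the grasp point (between the pads) lies 19 mm behind it; x points along the fingers, z is the direction in which the jaws open and shut, and the axes are right-handed (so a half turn about x gives the same grasp; the last joint's range is limited). The gripper opens to 85 mm and grips with 20 to 120 N. Pads are 22 mm wide; open, the fingers measure 114 mm over their backs; the gripper's body (76 mm by 85 mm) begins 54 mm behind the grasp point. The pads swing forward as they close: fully open they stand 13 mm farther back than shut.
Start: joints at [-1.316, 0.411, -0.013, 1.596, 0.006, 1.134, -0.082], TCP at [198.274, 592.719, 231.297] pointing down, gripper open.
Joint ranges: [-2.95, 2.95], [-0.29, 1.99], [-1.47, 1.44], [0.14, 2.54], [-1.03, 4.17], [0.13, 1.85], [-2.86, 2.86]. Speed limits (rad/s): [2.39, 2.39, 3.01, 3.01, 3.14, 3.14, 3.14].

## Interface

Orientations are given as a unit quaternion [w, x, y, z].
In Python, from plant import * gives the robot as it stands. The module is installed in compiled form; this text tells all that it offers.
- The arm moves only by the tool play_rows, never from a script. Its argument "series" is a list of rows, each an object with "twist": the turn, a rotation vector about the tool's x, y, z in degrees, a list of three; "xyz": the shift along the tool's x, y, z in mm, a list of three; "fingers": the opening, from -1 (shut) to 1 (fully open). In form: [{"twist": [wx, wy, wz], "xyz": [x, y, z], "fingers": fingers}, ...]. A call has exactly 5 rows; each row shifts and turns the commanded pose from where the row before left it, along the tool's axes as they then stand; what a row does not reach is not made up. A row lasts 1/10 s, in which the tool goes at most 50 mm and 8.59 degrees, less where a joint would pass 70% of its speed; a pose out of reach is approached as far as the arm can. A call is refused whole if a number of a shift passes 50 or a number of a turn 8.59, either way. A call with a gripper value outside its range is refused whole. The fingers move at their own pace and stop on an object; the grip force is fixed at half the most. Time passes only in rows, so rows that do not move let the fingers close, or fill a call up. It gives the time, the measured TCP pose, the force and the opening at its end, in the units of the state.
- observe(): the state, without advancing time (a new reading comes with each control period).
- read_camera(name): name is "scene" or "top"; returns (picture, depth): 400x640x3 uint8, red, green, blue; 400x640 float32, mm along the optical axis (not along the pixel's ray), 0 where there is no reading.
- get_calibration(name): a dict with "camera_matrix" (3x3 intrinsics, pixels), "distortion" ([k1, k2, p1, p2, k3] as OpenCV has them; the pictures are not rectified), "origin" and "orientation" of the camera in the world. Camera axes: x right, y down, z forward; pixel columns grow to the right and rows downward; lengths in mm; the calibration is good to about 2 mm. A picture is of the moment at which its call begins. get_calibration takes no time and is no camera call.
- sign_off(): hands the job in, once; it reports no verdict.
The state is a dict: "time_s": time; "joint_positions": joint angles; "joint_velocities": joint speeds; "effort": joint torques, N m; "position": TCP position; "tool_rot": TCP orientation; "wrist_force": force on the tool from outside, world axes, zero at the start; "wrist_torque": the same for the moment, N m; "finger_gap": opening from 0.0 (shut) to 1.0 (fully open).
Only numpy, scipy, OpenCV 4.12 (cv2) and the standard library are available. Lean on these libraries where they do the work, as an engineer would, in place of code of your own. Each camera call takes 0.05 s, during which the arm holds its last target. There are 200 camera calls.

## Task

Run one fit trial of the bayonet filter cell: first log it by swinging the red-tipped advance lever on the grey counter all the way to its stop and letting it spring right back. Then turn the black knurled collar on the test mount, feeling downwards as you go, until its hidden keyways drop over the pins, push it down fully home against the spring, and finish while still holding it pressed home - do not let go of it. Leave the other things on the bench where they are.

Things in the scene. Friction and masses are not known exactly. Their poses are not given: they have to be found in the camera images.
- counter: Trial counter, a grey box 84 (x) x 80 (y) x 42 mm high on a dark foot plate 110 x 60 x 6 mm, fixed to the bench. Origin: centre of its underside. Its front, with a black window of four white drums, faces its own -x. The advance lever lies on its top.
- advance_lever (a joint): Lever on the counter's top, vertical axis: 0 = at rest, 1.1 rad = at its stop; grows clockwise seen from above. In the counter's frame the arm points from the hinge at angle pi + 0.55 - value from +x (at rest to front and -y, at the stop to front and +y). Return spring 0.07 to 0.21 N m, 1 to 4 N at the post; let go, it swings back by itself.
- lever_hinge (a point): Point on the lever's vertical hinge axis, 20 mm behind (+x of) the counter's centre, at the underside of the lever, 45.5 mm above the bench.
- lever_post (a point): Centre of the top of the upright red thumb post (13 mm diameter) at the lever's end, 52 mm from the hinge axis. The post's top is 80.5 mm above the bench and stands 28 mm clear above the lever arm (arm 6 mm thick, its top at 52.5 mm).
- mount: Bare metal test mount, fixed, upright: flange 92 mm wide, 14 mm high; column 47 mm diameter to 50 mm height; above it a dark sprung sleeve (41 mm) and a steel spigot 34 mm diameter, its top at 94 mm. Three equally spaced brass pins, 5 mm wide, stand out from the spigot, tops at 83 mm, hidden by the collar. Origin: centre of its underside at bench level; z up.
- collar: Loose bayonet filter cell over the spigot: black knurled collar 52 mm diameter, 38 mm high, amber glass in its closed flat top, 120 g. Origin: centre of its lower rim; z up. At the start it stands on the pins, origin 75 mm above the bench. Inside are three equally spaced 9 mm keyways, out of sight, at an unmarked angle: found by feel within a third of a turn (window about 0.2 rad).
- spring_seat (a joint): Travel of the sprung sleeve below the pins: 0 = up. With the keyways over the pins the collar drops 7 mm onto it (collar origin at 68 mm), then goes 8 mm further against the spring (3 N rising to 9 N) to a hard stop, fully home: collar origin at 60 mm, top at 98 mm, sleeve at about 0.008 m. Let go, the spring lifts the collar again.
- dust_blower: Black rubber dust blower, 47 x 47 x 108 mm, standing at the back. Bystander. Origin: centre of its underside.
- specimen_green: Green mounted specimen, a disc 30 mm diameter, 15 mm high. Bystander. Origin: centre of its underside.
- specimen_black: Black mounted specimen, a disc 30 mm diameter, 16 mm high. Bystander. Origin: centre of its underside.
- reference_disc_0: Flat metal reference disc, 62 mm diameter, 12 mm high, lying in the shallow tray. Bystander. Origin: centre of its underside.
- reference_block_0: Flat metal reference block 35 x 60 x 10 mm lying in the shallow tray. Bystander. Origin: centre of its underside.
Mind the look-alikes: they are no part of the job. There is more than one size of the collar; the job needs the smaller.

How it is judged (in metres and radians):
On the way, in this order (a step that is already met when the one before it is completed fails the run):
1. the advance lever is swung to its stop (value of joint advance_lever above 1.02 rad), for 0.05 s.
2. the lever is let go and has sprung back (value of joint advance_lever below 0.08 rad and contact force between the fingers and counter below 0.2 N), for 0.1 s.
3. the collar has dropped over the pins (z of collar in the frame of mount below 0.0705 m and horizontal distance between collar and mount below 0.004 m), for 0.1 s.
4. the collar is held pushed home against its spring (z of collar in the frame of mount below 0.062 m and value of joint spring_seat above 0.006 m and contact force between the fingers and collar above 2 N), for 0.3 s.
At the end, for the whole second after the job is handed in: Collar upright over the spigot (0.08 rad, 4 mm off-centre), pins in its keyways, pressed to within 2 mm of its hard stop with the sprung sleeve down more than 6 mm, at rest, the fingers still bearing on it with over 2 N; the lever sprung back to within 0.08 rad of rest (all of step 4 and horizontal distance between collar and mount below 0.004 m and angle between collar's own z axis and vertical below 0.08 rad and linear speed of collar below 0.02 m/s and value of joint advance_lever below 0.08 rad); the arm keeps its last pose, push and grip.
It fails at once if a bystander is moved more than 20 mm (distance of any of dust_blower, specimen_green, specimen_black, reference_disc_0, reference_block_0 from where it was at the start of the episode above 0.02 m).
It also fails if it takes over 72 s, if anything falls off the work surface, if the arm or the gripper's body presses on something with over 40 N, if the wrist force passes 120 N, or if a joint passes its speed limit or range.

## Working session

There is one attempt and no reset: what is moved stays moved. The work goes in short steps, Python scripts to look and compute and a tool call to move; the robot and the scene stay as the last step left them, time stands still between calls to the robot, and variables do not carry over. Pictures are saved under pics/ and viewed, about 8 in all and at most 12, crops included, and the job is handed in when it is done.

Besides the shell and the picture viewer there is one more tool, called after ">>>" by a JSON object that holds its "name" and its "arguments". play_rows: Moves the arm, as the interface text tells. Its arguments: {"type":"object","properties":{"series":{"type":"array"}},"required":["series"]}

```bash
mkdir -p pics; cat > h.py <<'E'
from plant import *
import numpy as np, cv2
from scipy.spatial.transform import Rotation as R
def q2R(q): return R.from_quat([q[1],q[2],q[3],q[0]]).as_matrix()
def ray(cal,u,v):
    K=np.array(cal["camera_matrix"],float);D=np.array(cal["distortion"],float)
    p=cv2.undistortPoints(np.array([[[u,v]]],float),K,D)[0,0]
    o=np.array(cal["origin"],float);q=cal["orientation"]
    M=q2R(q) if np.shape(q)==(4,) else np.array(q)
    return o,M@np.array([p[0],p[1],1.])
def onplane(cal,u,v,z):
    o,d=ray(cal,u,v); return o+d*(z-o[2])/d[2]
E
python3 - <<'E'
from h import *
print(observe())
for n in("scene","top"):
    p,d=read_camera(n); print(n,get_calibration(n))
    cv2.imwrite(f"pics/{n}0.png",p[:,:,::-1]); np.savez(f"{n}0.npz",p=p,d=d)
E
```

```text
{'time_s': 0.0, 'joint_positions': array([-1.3161894 ,  0.41191559, -0.01271576,  1.5970557 ,  0.00561478,
        1.13429732, -0.08218591]), 'joint_velocities': array([ 0.00124653, -0.00071517, -0.00046183, -0.00065767, -0.00042724,
        0.00149443, -0.00013665]), 'effort': array([-3.04132882e-04, -6.00625134e+01,  6.82304464e-01, -2.99412239e+01,
        1.39032121e-02,  1.06632756e-02,  7.96845853e-06]), 'position': array([198.15169984, 592.2277597 , 230.43851247]), 'tool_rot': array([ 0.57340026, -0.41353794,  0.57428562,  0.41278873]), 'wrist_force': array([ 0.25781469, -0.81460669,  0.15992667]), 'wrist_torque': array([ 0.04154744, -0.06033615, -0.03338782]), 'finger_gap': 0.9998374858806095}
scene {'camera_matrix': array([[450.26317138,   0.        , 321.17358474],
       [  0.        , 450.26317138, 197.31117441],
       [  0.        ,   0.        ,   1.        ]]), 'distortion': array([0.00603984, 0.        , 0.        , 0.        , 0.        ]), 'origin': array([-162.41304151, -489.97324814,  526.79299984]), 'orientation': array([-0.48045122,  0.76521141, -0.36216337,  0.22903236])}
top {'camera_matrix': array([[453.52751026,   0.        , 321.79417973],
       [  0.        , 453.52751026, 205.49280359],
       [  0.        ,   0.        ,   1.        ]]), 'distortion': array([-0.02947404,  0.        ,  0.        ,  0.        ,  0.        ]), 'origin': array([ 460.3033743 ,   51.2170274 , 1122.35613702]), 'orientation': array([-0.04000234,  0.71054561, -0.70211682,  0.02359499])}
```

View pics/scene0.png

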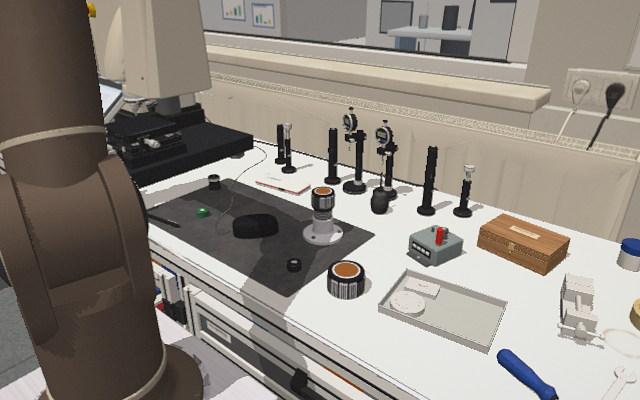

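View pics/top0.png

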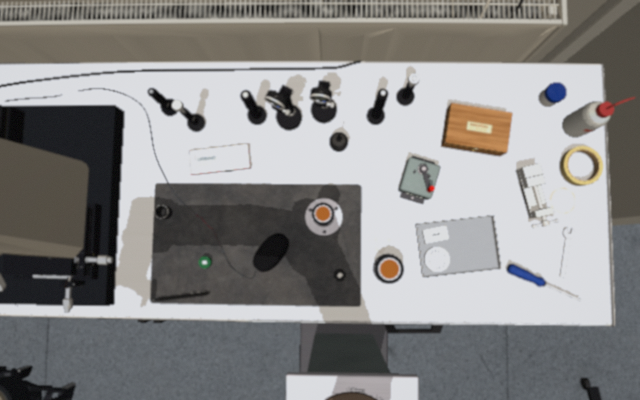

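```bash
python3 - <<'E'
from h import *
Z=np.load("top0.npz");p=Z["p"];d=Z["d"];c=get_calibration("top")
hsv=cv2.cvtColor(p,cv2.COLOR_RGB2HSV)
def blobs(m,a=8):
    n,l,s,ce=cv2.connectedComponentsWithStats(m.astype(np.uint8))
    return [(s[i],ce[i],l==i) for i in range(1,n) if s[i][4]>=a]
red=((hsv[...,0]<6)|(hsv[...,0]>174))&(hsv[...,1]>170)&(hsv[...,2]>90)
for s,ce,m in blobs(red): print("red",s,ce,onplane(c,*ce,80.5).round(1))
amb=(hsv[...,0]>5)&(hsv[...,0]<16)&(hsv[...,1]>120)&(hsv[...,2]>90)
for s,ce,m in blobs(amb): print("amb",s,ce,onplane(c,*ce,113).round(1),onplane(c,*ce,50).round(1), np.median(d[m]))
# depth -> world z
v,u=np.mgrid[:400,:640]
K=c["camera_matrix"];pts=cv2.undistortPoints(np.dstack([u,v]).reshape(-1,1,2).astype(float),K,c["distortion"]).reshape(400,640,2)
W=np.dstack([pts*d[...,None],d])@q2R(c["orientation"]).T+c["origin"]
def reg(name,u0,u1,v0,v1,z0,z1):
    w=W[v0:v1,u0:u1]; m=(w[...,2]>z0)&(w[...,2]<z1)
    x=w[m]; 
    if len(x): print(name,m.sum(),x.mean(0).round(1),"rect",cv2.minAreaRect(x[:,:2].astype(np.float32)))
    return x
reg("cnt top",385,455,140,215,34,47)
reg("post",420,440,175,200,65,95)
reg("collar top",300,350,190,240,105,120)
reg("flange",300,350,190,240,8,20)
reg("big",370,410,250,290,20,90)
reg("blower",325,352,125,155,30,130)
t=p[130:220,285:465][:,:,::-1]; s=np.load("scene0.npz")["p"][160:270,280:480][:,:,::-1]
cv2.imwrite("pics/crop0.png",np.vstack([cv2.resize(t,(600,300),interpolation=2),cv2.resize(s,(540,297),interpolation=2)[:, :540] if 0 else cv2.copyMakeBorder(cv2.resize(s,(540,297),interpolation=2),0,0,0,60,0)]))
print(q2R(observe()["tool_rot"]).round(3))
E
```

```text
red [598 107   7   9  21] [599.9047619  111.80952381] [ 782.1 -574.2   80.5]
red [606 106   6   3  10] [608.7 107. ] [ 794.  -595.7   80.5]
red [428 186   6   5  22] [430.27272727 188.13636364] [ 597.1 -173.7   80.5]
amb [ 445  104   66   51 2245] [477.29175947 128.57327394] [ 729.8 -274.3  113. ] [ 746.6 -294.6   50. ] 1087.0352
amb [316 207  13  13 132] [322.40151515 213.09848485] [534.2  73.7 113. ] [538.8  75.1  50. ] 1012.1604
amb [381 260  17  18 234] [388.97863248 268.64102564] [413.2 -74.6 113. ] [410.3 -82.4  50. ] 1068.6589
cnt top 982 [ 630.2 -155.7   40.8] rect ((660.518310546875, -171.24969482421875), (87.42639923095703, 161.1168212890625), 66.45271301269531)
post 31 [ 597.1 -176.3   77.7] rect ((597.53857421875, -176.739501953125), (11.737418174743652, 11.080767631530762), 79.23892211914062)
collar top 414 [533.2  74.2 112.5] rect ((533.1078491210938, 74.14997863769531), (50.67243957519531, 49.230430603027344), 45.34498977661133)
flange 593 [529.3  73.   11.6] rect ((532.1661376953125, 75.56935119628906), (92.32013702392578, 94.04185485839844), 19.094148635864258)
big 717 [410.3 -81.7  40. ] rect ((409.8514709472656, -82.1212158203125), (70.01403045654297, 68.8626708984375), 45.50659942626953)
blower 289 [713.5  39.9  49.2] rect ((716.2796020507812, 39.604759216308594), (45.23576354980469, 43.94822692871094), 0.5144706964492798)
[[-0.    -0.948  0.317]
 [-0.001  0.317  0.948]
 [-1.    -0.    -0.001]]
```

View pics/crop0.png

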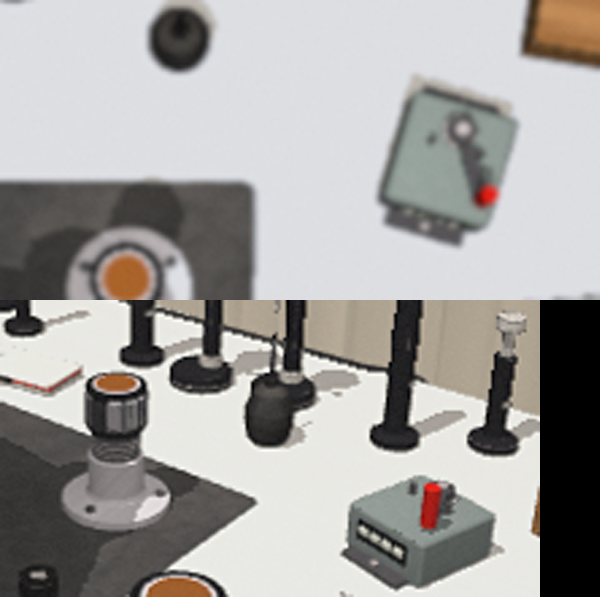

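```bash
python3 - <<'E'
from h import *
Z=np.load("top0.npz");p=Z["p"];d=Z["d"];c=get_calibration("top")
h=onplane(c,423.6,168.4,56);po=np.array([597.,-174.8,0])
print("hinge",h, np.linalg.norm((h-po)[:2]))
hsv=cv2.cvtColor(p,cv2.COLOR_RGB2HSV)
m=(hsv[...,0]>60)&(hsv[...,0]<100)&(hsv[...,1]>25)&(hsv[...,2]<200)
m[:150]=0;m[215:]=0;m[:,:390]=0;m[:,450:]=0
m=cv2.morphologyEx(m.astype(np.uint8),cv2.MORPH_CLOSE,np.ones((3,3)))
n,l,s,ce=cv2.connectedComponentsWithStats(m);i=1+np.argmax(s[1:,4]);print(s[i])
cs,_=cv2.findContours((l==i).astype(np.uint8),cv2.RETR_EXTERNAL,cv2.CHAIN_APPROX_NONE)
q=np.array([onplane(c,*x,42)[:2] for x in max(cs,key=len).reshape(-1,2)],np.float32)
r=cv2.minAreaRect(q);print(r,cv2.boxPoints(r).round(1).tolist())
a=np.arctan2(*(po-h)[1::-1]);print("arm ang",a,"yaw",a-np.pi-.55)
# second view: red post top & scene
s=np.load("scene0.npz")["p"];cs_=get_calibration("scene");hv=cv2.cvtColor(s,cv2.COLOR_RGB2HSV)
r=((hv[...,0]<6)|(hv[...,0]>174))&(hv[...,1]>170)&(hv[...,2]>90);r[:200]=0;r[:,:420]=0;r[:,460:]=0
v,u=np.nonzero(r);print("scene red",u.min(),u.max(),v.min(),v.max());print(onplane(cs_,u[v==v.min()].mean(),v.min()+2,80.5),onplane(cs_,u.mean(),v.mean(),66))
am=(hv[...,0]>5)&(hv[...,0]<16)&(hv[...,1]>120)&(hv[...,2]>60);am[:180]=0;am[203:]=0;am[:,:305]=0;am[:,345:]=0
v,u=np.nonzero(am);print("scene amber",u.mean(),v.mean(),onplane(cs_,u.mean(),v.mean(),113))
E
```

```text
hinge [ 647.29966566 -163.65719628   56.        ] 51.51910752285884Traceback (most recent call last):
  File "<stdin>", line 9, in <module>
    return _wrapfunc(a, 'argmax', axis=axis, out=out, **kwds)
    return bound(*args, **kwds)
ValueError: attempt to get argmax of an empty sequence
```

>>> {"name": "play_rows", "arguments": {"series": [{"twist": [0, 0, 0], "xyz": [0, -15, -16], "fingers": -1}, {"twist": [0, 0, 0], "xyz": [0, -31, -32], "fingers": -1}, {"twist": [0, 0, 0], "xyz": [0, -31, -32], "fingers": -1}, {"twist": [0, 0, 0], "xyz": [0, -31, -32], "fingers": -1}, {"twist": [0, 0, 0], "xyz": [0, -31, -32], "fingers": -1}]}}

```text
time_s: 0.6
position: [284.8, 410.2, 230.9]
tool_rot: [0.574, -0.413, 0.574, 0.413]
wrist_force: [0.8, 0.3, 0.6]
finger_gap: 0.143
```

>>> {"name": "play_rows", "arguments": {"series": [{"twist": [0, 0, 0], "xyz": [0, -31, -32], "fingers": -1}, {"twist": [0, 0, 0], "xyz": [0, -31, -32], "fingers": -1}, {"twist": [0, 0, 0], "xyz": [0, -31, -32], "fingers": -1}, {"twist": [0, 0, 0], "xyz": [0, -31, -32], "fingers": -1}, {"twist": [0, 0, 0], "xyz": [0, -31, -32], "fingers": -1}]}}

```text
time_s: 1.1
position: [380.9, 209.3, 231.3]
tool_rot: [0.574, -0.413, 0.574, 0.413]
wrist_force: [0.8, 1.1, 0.1]
finger_gap: 0.002
```

>>> {"name": "play_rows", "arguments": {"series": [{"twist": [0, 0, 0], "xyz": [0, -32, -33], "fingers": -1}, {"twist": [0, 0, 0], "xyz": [0, -32, -33], "fingers": -1}, {"twist": [0, 0, 0], "xyz": [0, -32, -33], "fingers": -1}, {"twist": [0, 0, 0], "xyz": [0, -32, -33], "fingers": -1}, {"twist": [0, 0, 0], "xyz": [0, -32, -33], "fingers": -1}]}}

```text
time_s: 1.6
position: [480.3, 2.2, 231.3]
tool_rot: [0.574, -0.413, 0.574, 0.413]
wrist_force: [0.6, 1.3, 0.3]
finger_gap: -0.001
```

>>> {"name": "play_rows", "arguments": {"series": [{"twist": [0, 0, 0], "xyz": [10, -32, -33], "fingers": -1}, {"twist": [0, 0, 0], "xyz": [20, -32, -33], "fingers": -1}, {"twist": [0, 0, 0], "xyz": [20, -32, -33], "fingers": -1}, {"twist": [0, 0, 0], "xyz": [20, -32, -33], "fingers": -1}, {"twist": [0, 0, 0], "xyz": [20, -32, -33], "fingers": -1}]}}

```text
time_s: 2.1
position: [579.7, -204.3, 140.2]
tool_rot: [0.574, -0.413, 0.574, 0.414]
wrist_force: [1.9, 0.8, 0.3]
finger_gap: -0.0
```

>>> {"name": "play_rows", "arguments": {"series": [{"twist": [0, 0, 0], "xyz": [25, -1, 0], "fingers": -1}, {"twist": [0, 0, 0], "xyz": [25, -1, 0], "fingers": -1}, {"twist": [0, 0, 0], "xyz": [18, -1, 0], "fingers": -1}, {"twist": [0, 0, 0], "xyz": [9, 0, 0], "fingers": -1}, {"twist": [0, 0, 0], "xyz": [0, 0, 0], "fingers": -1}]}}

```text
time_s: 2.6
position: [581.2, -203.5, 63.1]
tool_rot: [0.573, -0.412, 0.574, 0.414]
wrist_force: [-0.1, 0.2, -0.3]
finger_gap: 0.008
```

```bash
python3 - <<'E'
from h import *
t,_=read_camera("top");s,_=read_camera("scene");t=t[120:240,340:500,::-1];s=s[130:290,340:520,::-1]
cv2.imwrite("pics/c1.png",np.hstack([cv2.resize(t,(400,300),interpolation=2),cv2.resize(s,(338,300),interpolation=2)]))
print(observe()["position"],observe()["wrist_force"])
E
```

```text
[ 582.40899063 -203.92370172   65.12033043] [0.15693143 0.40760834 0.43362963]
```

View pics/c1.png

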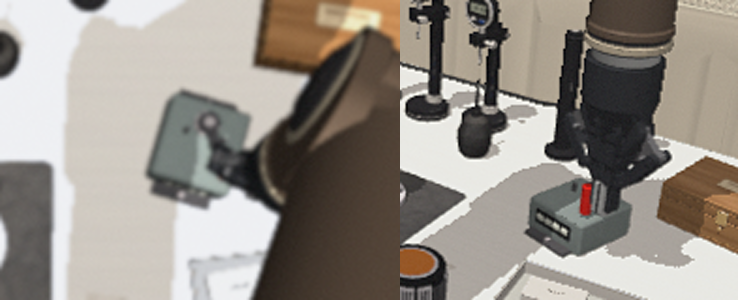

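>>> {"name": "play_rows", "arguments": {"series": [{"twist": [0, 0, 0], "xyz": [2, 0, 8], "fingers": -1}, {"twist": [0, 0, 0], "xyz": [0, 0, 8], "fingers": -1}, {"twist": [0, 0, 0], "xyz": [0, 0, 8], "fingers": -1}, {"twist": [0, 0, 0], "xyz": [0, 0, 8], "fingers": -1}, {"twist": [0, 0, 0], "xyz": [0, 0, 8], "fingers": -1}]}}

```text
time_s: 3.2
position: [594.6, -165.3, 62.7]
tool_rot: [0.574, -0.413, 0.574, 0.413]
wrist_force: [-3.5, -3.0, 0.0]
finger_gap: -0.003
```

>>> {"name": "play_rows", "arguments": {"series": [{"twist": [0, 0, 0], "xyz": [0, 0, 5], "fingers": -1}, {"twist": [0, 0, 0], "xyz": [0, 0, 5], "fingers": -1}, {"twist": [0, 0, 0], "xyz": [0, 0, 4], "fingers": -1}, {"twist": [0, 0, 0], "xyz": [0, 0, 3], "fingers": -1}, {"twist": [0, 0, 0], "xyz": [0, 0, 0], "fingers": -1}]}}

```text
time_s: 3.7
position: [601.2, -150.0, 62.7]
tool_rot: [0.574, -0.414, 0.573, 0.413]
wrist_force: [1.2, -5.8, -1.6]
finger_gap: 0.005
```

>>> {"name": "play_rows", "arguments": {"series": [{"twist": [0, 0, 0], "xyz": [0, 0, 2], "fingers": -1}, {"twist": [0, 0, 0], "xyz": [0, 0, 2], "fingers": -1}, {"twist": [0, 0, 0], "xyz": [0, 0, 2], "fingers": -1}, {"twist": [0, 0, 0], "xyz": [0, 0, 1], "fingers": -1}, {"twist": [0, 0, 0], "xyz": [0, 0, 0], "fingers": -1}]}}

```text
time_s: 4.2
position: [603.4, -144.7, 62.9]
tool_rot: [0.574, -0.414, 0.574, 0.412]
wrist_force: [0.9, -7.2, -1.7]
finger_gap: -0.001
```

```bash
python3 - <<'E'
from h import *
o=observe();print(o["position"],o["wrist_force"])
t,_=read_camera("top");s,_=read_camera("scene");t=t[120:240,340:500,::-1];s=s[200:280,390:480,::-1]
cv2.imwrite("pics/c2.png",np.hstack([cv2.resize(t,(400,300),interpolation=2),cv2.resize(s,(338,300),interpolation=2)]))
o=observe();print(o["position"],o["wrist_force"])
E
```

```text
[ 603.37872265 -144.67221027   62.92648691] [ 0.92714064 -7.20561498 -1.66357378]
[ 603.25235246 -144.80537009   62.93126567] [ 1.83627235 -6.44740601 -0.98839902]
```

View pics/c2.png

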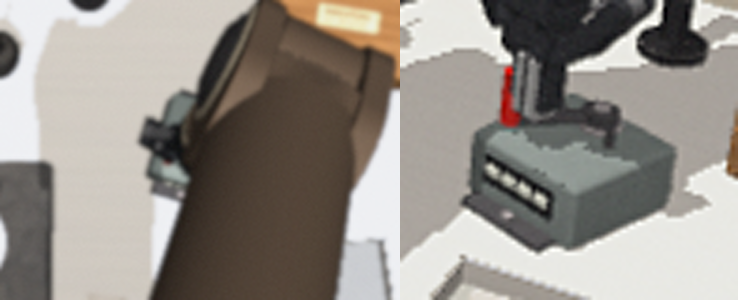

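>>> {"name": "play_rows", "arguments": {"series": [{"twist": [0, 0, 0], "xyz": [0, 0, 1.5], "fingers": -1}, {"twist": [0, 0, 0], "xyz": [0, 0, 1.5], "fingers": -1}, {"twist": [0, 0, 0], "xyz": [0, 0, 1], "fingers": -1}, {"twist": [0, 0, 0], "xyz": [0, 0, 0], "fingers": -1}, {"twist": [0, 0, 0], "xyz": [0, 0, 0], "fingers": -1}]}}

```text
time_s: 4.8
position: [603.9, -143.5, 63.0]
tool_rot: [0.574, -0.414, 0.575, 0.411]
wrist_force: [0.3, -11.0, -0.6]
finger_gap: 0.001
```

>>> {"name": "play_rows", "arguments": {"series": [{"twist": [0, 0, 0], "xyz": [0, 0, 2], "fingers": -1}, {"twist": [0, 0, 0], "xyz": [0, 0, 2], "fingers": -1}, {"twist": [0, 0, 0], "xyz": [0, 0, 2], "fingers": -1}, {"twist": [0, 0, 0], "xyz": [0, 0, 0], "fingers": -1}, {"twist": [0, 0, 0], "xyz": [0, 0, 0], "fingers": -1}]}}

```text
time_s: 5.3
position: [604.3, -142.7, 63.0]
tool_rot: [0.573, -0.414, 0.577, 0.408]
wrist_force: [-2.3, -22.9, -1.8]
finger_gap: 0.001
```

>>> {"name": "play_rows", "arguments": {"series": [{"twist": [0, 0, 0], "xyz": [0, 0, -15], "fingers": -1}, {"twist": [0, 0, 0], "xyz": [0, 0, -20], "fingers": -1}, {"twist": [0, 0, 0], "xyz": [0, 0, -25], "fingers": -1}, {"twist": [0, 0, 0], "xyz": [0, 0, -25], "fingers": -1}, {"twist": [0, 0, 0], "xyz": [0, 0, -5], "fingers": -1}]}}

```text
time_s: 5.8
position: [576.1, -221.7, 62.9]
tool_rot: [0.575, -0.412, 0.575, 0.412]
wrist_force: [-0.5, -0.2, 0.7]
finger_gap: -0.001
```

>>> {"name": "play_rows", "arguments": {"series": [{"twist": [0, 0, 0], "xyz": [0, 0, 0], "fingers": -1}, {"twist": [0, 0, 0], "xyz": [-30, 0, 0], "fingers": -1}, {"twist": [0, 0, 0], "xyz": [-40, 0, 0], "fingers": -1}, {"twist": [0, 0, 0], "xyz": [-40, 0, 0], "fingers": 1}, {"twist": [0, 0, 0], "xyz": [-20, 0, 0], "fingers": 1}]}}

```text
time_s: 6.3
position: [579.2, -217.2, 196.1]
tool_rot: [0.575, -0.415, 0.572, 0.413]
wrist_force: [0.5, -0.3, 0.2]
finger_gap: 0.333
```

```bash
python3 - <<'E'
from h import *
o=observe();print(o["position"],o["wrist_force"],o["joint_positions"])
s,_=read_camera("scene");cs_=get_calibration("scene");hv=cv2.cvtColor(s,cv2.COLOR_RGB2HSV)
def post(s):
    hv=cv2.cvtColor(s,cv2.COLOR_RGB2HSV)
    r=((hv[...,0]<6)|(hv[...,0]>174))&(hv[...,1]>170)&(hv[...,2]>60);r[:200]=0;r[:,:400]=0;r[:,480:]=0
    v,u=np.nonzero(r);return u.mean(),v.mean(),len(u),onplane(cs_,u.mean(),v.mean(),66)
print(post(np.load("scene0.npz")["p"]),post(s))
E
```

```text
[ 579.21477533 -217.15519492  196.09271674] [ 0.50136874 -0.30489307  0.17987014] [-0.07941174  0.45803847  0.50229049  1.68386742 -0.24904069  1.05915833
  1.75186198]
(np.float64(438.8804347826087), np.float64(235.6413043478261), 92, array([ 593.22618421, -179.2065402 ,   66.        ])) (np.float64(438.9139784946237), np.float64(235.63440860215053), 93, array([ 593.29416851, -179.24628917,   66.        ]))
```

>>> {"name": "play_rows", "arguments": {"series": [{"twist": [0, 0, 0], "xyz": [0, 10, 20], "fingers": 1}, {"twist": [0, 0, 0], "xyz": [0, 18, 35], "fingers": 1}, {"twist": [0, 0, 0], "xyz": [0, 18, 35], "fingers": 1}, {"twist": [0, 0, 0], "xyz": [0, 18, 35], "fingers": 1}, {"twist": [0, 0, 0], "xyz": [0, 18, 35], "fingers": 1}]}}

```text
time_s: 6.85
position: [549.7, -37.3, 192.3]
tool_rot: [0.574, -0.413, 0.573, 0.414]
wrist_force: [0.5, -0.4, -0.2]
finger_gap: 1.002
```

>>> {"name": "play_rows", "arguments": {"series": [{"twist": [0, 0, 0], "xyz": [0, 18, 35], "fingers": 1}, {"twist": [0, 0, 0], "xyz": [0, 18, 35], "fingers": 1}, {"twist": [0, 0, 0], "xyz": [0, 18, 31], "fingers": 1}, {"twist": [0, 0, 0], "xyz": [0, 0, 0], "fingers": 1}, {"twist": [0, 0, 0], "xyz": [0, 0, 0], "fingers": 1}]}}

```text
time_s: 7.35
position: [530.4, 74.3, 192.4]
tool_rot: [0.573, -0.414, 0.573, 0.415]
wrist_force: [0.4, -0.4, -0.6]
finger_gap: 1.001
```

```bash
cat > g.py <<'E'
from h import *
o=observe();M=q2R(o["tool_rot"]);np.set_printoptions(suppress=True,precision=2)
print("t",o["time_s"],"pos",o["position"],"F",o["wrist_force"],"T",o["wrist_torque"],"gap",o["finger_gap"]);print("q",o["joint_positions"]);print(M)
print("to collar in tool axes",M.T@(np.array([533,74.3,o["position"][2]])-o["position"]),"yaw z",np.degrees(np.arctan2(M[1,2],M[0,2])))
E
python3 g.py
```

```text
t 7.35 pos [530.39  74.3  192.35] F [ 0.39 -0.4  -0.63] T [-0.06  0.03 -0.02] gap 1.000814372905864
q [-0.58  0.31  0.44  1.88 -0.16  0.98  1.18]
[[-0.   -0.95  0.31]
 [ 0.    0.31  0.95]
 [-1.    0.    0.  ]]
to collar in tool axes [-0.   -2.48  0.81] yaw z 71.76793462077586
```

>>> {"name": "play_rows", "arguments": {"series": [{"twist": [0, 0, 0], "xyz": [30, -2.5, 1], "fingers": 1}, {"twist": [0, 0, 0], "xyz": [35, 0, 0], "fingers": 1}, {"twist": [0, 0, 0], "xyz": [30, 0, 0], "fingers": 1}, {"twist": [0, 0, 0], "xyz": [15, 0, 0], "fingers": 1}, {"twist": [0, 0, 0], "xyz": [6, 0, 0], "fingers": 1}]}}

```text
time_s: 7.85
position: [532.6, 70.8, 74.8]
tool_rot: [0.573, -0.413, 0.575, 0.413]
wrist_force: [-0.3, -0.1, 0.4]
finger_gap: 0.997
```

```bash
python3 - <<'E'
exec(open("g.py").read())
t,_=read_camera("top");s,_=read_camera("scene");t=t[150:270,250:400,::-1];s=s[140:260,260:400,::-1]
cv2.imwrite("pics/c3.png",np.hstack([cv2.resize(t,(375,300),interpolation=2),cv2.resize(s,(350,300),interpolation=2)]))
E
```

```text
t 7.85 pos [532.6   70.84  74.76] F [-0.26 -0.1   0.4 ] T [0.03 0.03 0.02] gap 0.9967999757680697
q [-0.52  0.48  0.38  1.98 -0.26  0.74  1.27]
[[-0.   -0.95  0.32]
 [-0.    0.32  0.95]
 [-1.    0.   -0.  ]]
to collar in tool axes [-0.    0.73  3.4 ] yaw z 71.43358873767505
```

View pics/c3.png

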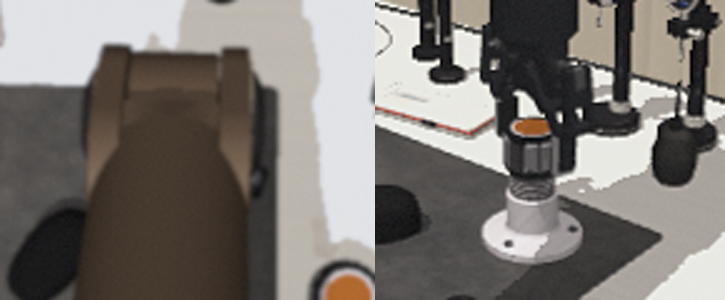

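>>> {"name": "play_rows", "arguments": {"series": [{"twist": [0, 0, 0], "xyz": [0, 0, 1], "fingers": 1}, {"twist": [0, 0, 0], "xyz": [0, 0, 0], "fingers": 1}, {"twist": [0, 0, 0], "xyz": [0, 0, 0], "fingers": 1}, {"twist": [0, 0, 0], "xyz": [0, 0, 0], "fingers": 1}, {"twist": [0, 0, 0], "xyz": [0, 0, 0], "fingers": 1}]}}

```text
time_s: 8.45
position: [534.0, 72.9, 76.8]
tool_rot: [0.574, -0.413, 0.574, 0.413]
wrist_force: [-0.1, 0.4, -0.5]
finger_gap: 0.999
```

```bash
python3 g.py
```

```text
t 8.45 pos [533.96  72.86  76.82] F [-0.07  0.35 -0.53] T [-0.03  0.03  0.  ] gap 0.9988848562979811
q [-0.52  0.47  0.38  1.98 -0.26  0.74  1.26]
[[ 0.   -0.95  0.32]
 [ 0.    0.32  0.95]
 [-1.   -0.    0.  ]]
to collar in tool axes [-0.    1.37  1.06] yaw z 71.50975195680954
```

Close on the collar.

>>> {"name": "play_rows", "arguments": {"series": [{"twist": [0, 0, 0], "xyz": [0, 1, 1], "fingers": 0.6}, {"twist": [0, 0, 0], "xyz": [0, 0, 0], "fingers": 0.4}, {"twist": [0, 0, 0], "xyz": [0, 0, 0], "fingers": 0.2}, {"twist": [0, 0, 0], "xyz": [0, 0, 0], "fingers": -0.2}, {"twist": [0, 0, 0], "xyz": [0, 0, 0], "fingers": -1}]}}

```text
time_s: 8.95
position: [533.0, 73.6, 76.8]
tool_rot: [0.574, -0.413, 0.574, 0.413]
wrist_force: [-2.2, -1.3, 5.6]
finger_gap: 0.577
```

>>> {"name": "play_rows", "arguments": {"series": [{"twist": [0, 0, 0], "xyz": [0, 0, 0], "fingers": -1}, {"twist": [0, 0, 0], "xyz": [0, 0, 0], "fingers": -1}, {"twist": [0, 0, 0], "xyz": [0, 0, 0], "fingers": -1}, {"twist": [0, 0, 0], "xyz": [0, 0, 0], "fingers": -1}, {"twist": [0, 0, 0], "xyz": [0, 0, 0], "fingers": -1}]}}

```text
time_s: 9.45
position: [533.0, 73.5, 76.8]
tool_rot: [0.574, -0.413, 0.574, 0.413]
wrist_force: [-1.5, -0.3, 4.6]
finger_gap: 0.578
```

```bash
python3 g.py
```

```text
t 9.45 pos [533.02  73.55  76.82] F [-1.48 -0.27  4.64] T [-0.39  0.55 -0.05] gap 0.5779551929866966
q [-0.52  0.47  0.38  1.98 -0.26  0.74  1.26]
[[-0.   -0.95  0.32]
 [-0.    0.32  0.95]
 [-1.    0.   -0.  ]]
to collar in tool axes [-0.    0.26  0.71] yaw z 71.47554125058292
```

>>> {"name": "play_rows", "arguments": {"series": [{"twist": [3, 0, 0], "xyz": [2, 0, 0], "fingers": -1}, {"twist": [4, 0, 0], "xyz": [0, 0, 0], "fingers": -1}, {"twist": [4, 0, 0], "xyz": [0, 0, 0], "fingers": -1}, {"twist": [4, 0, 0], "xyz": [0, 0, 0], "fingers": -1}, {"twist": [0, 0, 0], "xyz": [0, 0, 0], "fingers": -1}]}}

```text
time_s: 9.95
position: [534.0, 72.7, 76.5]
tool_rot: [0.624, -0.334, 0.623, 0.333]
wrist_force: [-5.4, -3.7, 22.8]
finger_gap: 0.575
```

```bash
python3 g.py
```

```text
t 9.95 pos [534.03  72.69  76.47] F [-5.36 -3.73 22.77] T [-1.07  1.36 -0.19] gap 0.5746536661347788
q [-0.57  0.48  0.45  1.98 -0.31  0.74  1.04]
[[ 0.   -0.83  0.56]
 [-0.    0.56  0.83]
 [-1.   -0.    0.  ]]
to collar in tool axes [-0.    1.75  0.77] yaw z 56.283737573010896
```

>>> {"name": "play_rows", "arguments": {"series": [{"twist": [4, 0, 0], "xyz": [-0.8, 0.5, 0.5], "fingers": -1}, {"twist": [4, 0, 0], "xyz": [0, 0, 0], "fingers": -1}, {"twist": [4, 0, 0], "xyz": [0, 0, 0], "fingers": -1}, {"twist": [4, 0, 0], "xyz": [0, 0, 0], "fingers": -1}, {"twist": [0, 0, 0], "xyz": [0, 0, 0], "fingers": -1}]}}

```text
time_s: 10.45
position: [533.8, 73.4, 76.7]
tool_rot: [0.664, -0.244, 0.663, 0.243]
wrist_force: [-3.9, -4.2, 14.9]
finger_gap: 0.578
```

```bash
python3 g.py
```

```text
t 10.45 pos [533.78  73.44  76.65] F [-3.87 -4.16 14.88] T [-0.94  0.83 -0.1 ] gap 0.578030574649536
q [-0.63  0.5   0.53  1.98 -0.36  0.75  0.81]
[[ 0.   -0.65  0.76]
 [-0.    0.76  0.65]
 [-1.   -0.    0.  ]]
to collar in tool axes [-0.    1.16 -0.04] yaw z 40.29915323772176
```

Turning continues at about 15 N down.

>>> {"name": "play_rows", "arguments": {"series": [{"twist": [4, 0, 0], "xyz": [0, 0, 0], "fingers": -1}, {"twist": [4, 0, 0], "xyz": [0, 0, 0], "fingers": -1}, {"twist": [4, 0, 0], "xyz": [0, 0, 0], "fingers": -1}, {"twist": [4, 0, 0], "xyz": [0, 0, 0], "fingers": -1}, {"twist": [0, 0, 0], "xyz": [0, 0, 0], "fingers": -1}]}}

```text
time_s: 10.95
position: [533.9, 73.6, 76.5]
tool_rot: [0.692, -0.149, 0.691, 0.149]
wrist_force: [-3.1, -3.5, 13.7]
finger_gap: 0.584
```

```bash
python3 g.py
```

```text
t 10.95 pos [533.86  73.57  76.51] F [-3.07 -3.54 13.71] T [-0.84  0.73 -0.12] gap 0.5844956952143553
q [-0.68  0.51  0.6   1.99 -0.41  0.76  0.59]
[[ 0.   -0.41  0.91]
 [-0.    0.91  0.41]
 [-1.   -0.    0.  ]]
to collar in tool axes [-0.    1.02 -0.48] yaw z 24.302429221694492
```

>>> {"name": "play_rows", "arguments": {"series": [{"twist": [4, 0, 0], "xyz": [0, 0, 0], "fingers": -1}, {"twist": [4, 0, 0], "xyz": [0, 0, 0], "fingers": -1}, {"twist": [4, 0, 0], "xyz": [0, 0, 0], "fingers": -1}, {"twist": [4, 0, 0], "xyz": [0, 0, 0], "fingers": -1}, {"twist": [0, 0, 0], "xyz": [0, 0, 0], "fingers": -1}]}}

```text
time_s: 11.45
position: [533.1, 74.3, 75.2]
tool_rot: [0.705, -0.052, 0.705, 0.052]
wrist_force: [0.5, -1.6, -0.6]
finger_gap: 0.577
```

```bash
python3 g.py
```

```text
t 11.45 pos [533.15  74.33  75.19] F [ 0.52 -1.56 -0.65] T [-0.39 -0.13 -0.02] gap 0.5766272166212422
q [-0.74  0.54  0.68  1.99 -0.47  0.78  0.36]
[[ 0.   -0.15  0.99]
 [-0.    0.99  0.15]
 [-1.   -0.    0.  ]]
to collar in tool axes [ 0.   -0.01 -0.15] yaw z 8.43749675973124
```

>>> {"name": "play_rows", "arguments": {"series": [{"twist": [0, 0, 0], "xyz": [1, 0, 0], "fingers": -1}, {"twist": [0, 0, 0], "xyz": [1, 0, 0], "fingers": -1}, {"twist": [0, 0, 0], "xyz": [1, 0, 0], "fingers": -1}, {"twist": [0, 0, 0], "xyz": [1, 0, 0], "fingers": -1}, {"twist": [0, 0, 0], "xyz": [0, 0, 0], "fingers": -1}]}}

```text
time_s: 11.95
position: [533.1, 74.3, 71.1]
tool_rot: [0.705, -0.053, 0.705, 0.052]
wrist_force: [0.6, -2.8, -1.7]
finger_gap: 0.579
```

```bash
python3 g.py
```

```text
t 11.95 pos [533.06  74.34  71.14] F [ 0.62 -2.85 -1.68] T [-0.74 -0.16 -0.03] gap 0.5791609260290165
q [-0.73  0.54  0.67  1.99 -0.48  0.77  0.37]
[[-0.   -0.15  0.99]
 [-0.    0.99  0.15]
 [-1.   -0.   -0.  ]]
to collar in tool axes [ 0.   -0.03 -0.07] yaw z 8.505416646493368
```

Going down freely, pins in the keyways. Press on to the stop.

>>> {"name": "play_rows", "arguments": {"series": [{"twist": [0, 0, 0], "xyz": [1.5, 0, 0], "fingers": -1}, {"twist": [0, 0, 0], "xyz": [1.5, 0, 0], "fingers": -1}, {"twist": [0, 0, 0], "xyz": [1.5, 0, 0], "fingers": -1}, {"twist": [0, 0, 0], "xyz": [1.5, 0, 0], "fingers": -1}, {"twist": [0, 0, 0], "xyz": [0, 0, 0], "fingers": -1}]}}

```text
time_s: 12.45
position: [533.2, 74.4, 65.4]
tool_rot: [0.705, -0.052, 0.705, 0.052]
wrist_force: [-0.2, -4.0, 3.7]
finger_gap: 0.577
```

```bash
python3 g.py
```

```text
t 12.45 pos [533.18  74.38  65.39] F [-0.2  -3.98  3.71] T [-0.97  0.22 -0.07] gap 0.576722675050667
q [-0.72  0.55  0.66  2.   -0.49  0.76  0.38]
[[ 0.   -0.15  0.99]
 [-0.    0.99  0.15]
 [-1.   -0.    0.  ]]
to collar in tool axes [-0.   -0.05 -0.19] yaw z 8.489625510045506
```

>>> {"name": "play_rows", "arguments": {"series": [{"twist": [0, 0, 0], "xyz": [1, 0, 0], "fingers": -1}, {"twist": [0, 0, 0], "xyz": [1, 0, 0], "fingers": -1}, {"twist": [0, 0, 0], "xyz": [1, 0, 0], "fingers": -1}, {"twist": [0, 0, 0], "xyz": [1, 0, 0], "fingers": -1}, {"twist": [0, 0, 0], "xyz": [0, 0, 0], "fingers": -1}]}}

```text
time_s: 12.95
position: [533.2, 74.4, 61.9]
tool_rot: [0.705, -0.052, 0.705, 0.052]
wrist_force: [-3.0, -4.6, 12.1]
finger_gap: 0.579
```

>>> {"name": "play_rows", "arguments": {"series": [{"twist": [0, 0, 0], "xyz": [0.8, 0, 0], "fingers": -1}, {"twist": [0, 0, 0], "xyz": [0.7, 0, 0], "fingers": -1}, {"twist": [0, 0, 0], "xyz": [0, 0, 0], "fingers": -1}, {"twist": [0, 0, 0], "xyz": [0, 0, 0], "fingers": -1}, {"twist": [0, 0, 0], "xyz": [0, 0, 0], "fingers": -1}]}}

```text
time_s: 13.45
position: [533.2, 74.4, 61.8]
tool_rot: [0.705, -0.052, 0.705, 0.053]
wrist_force: [-8.1, -4.2, 28.7]
finger_gap: 0.578
```

```bash
python3 g.py
```

```text
t 13.45 pos [533.24  74.45  61.8 ] F [-8.1  -4.23 28.66] T [-1.12  2.1   0.01] gap 0.5777657478757684
q [-0.72  0.56  0.66  2.   -0.49  0.75  0.38]
[[ 0.   -0.15  0.99]
 [ 0.    0.99  0.15]
 [-1.    0.    0.  ]]
to collar in tool axes [-0.   -0.11 -0.25] yaw z 8.469758022345282
```

>>> {"name": "play_rows", "arguments": {"series": [{"twist": [0, 0, 0], "xyz": [-0.3, 0, 0], "fingers": -1}, {"twist": [0, 0, 0], "xyz": [0, 0, 0], "fingers": -1}, {"twist": [0, 0, 0], "xyz": [0, 0, 0], "fingers": -1}, {"twist": [0, 0, 0], "xyz": [0, 0, 0], "fingers": -1}, {"twist": [0, 0, 0], "xyz": [0, 0, 0], "fingers": -1}]}}

```text
time_s: 13.95
position: [533.2, 74.4, 61.8]
tool_rot: [0.705, -0.052, 0.705, 0.053]
wrist_force: [-7.1, -4.5, 26.4]
finger_gap: 0.58
```

```bash
python3 - <<'E'
exec(open("g.py").read())
s,_=read_camera("scene");c=get_calibration("scene")
hv=cv2.cvtColor(s,cv2.COLOR_RGB2HSV)
am=(hv[...,0]>5)&(hv[...,0]<16)&(hv[...,1]>120)&(hv[...,2]>60);am[:180]=0;am[215:]=0;am[:,:305]=0;am[:,345:]=0
v,u=np.nonzero(am);print("amber",u.mean(),v.mean(),onplane(c,u.mean(),v.mean(),98))
r=((hv[...,0]<6)|(hv[...,0]>174))&(hv[...,1]>170)&(hv[...,2]>60);r[:200]=0;r[:,:400]=0;r[:,480:]=0
v,u=np.nonzero(r);print("post",u.mean(),v.mean())
cv2.imwrite("pics/c4.png",cv2.resize(s[140:260,260:480,::-1],(770,420),interpolation=2))
E
```

```text
t 13.95 pos [533.22  74.43  61.82] F [-7.14 -4.53 26.37] T [-1.05  1.79 -0.01] gap 0.5800950642405316
q [-0.72  0.56  0.66  2.   -0.49  0.75  0.38]
[[ 0.   -0.15  0.99]
 [ 0.    0.99  0.15]
 [-1.    0.    0.  ]]
to collar in tool axes [-0.   -0.1  -0.24] yaw z 8.473873051539528
amber 324.3958333333333 196.47916666666666 [536.45  70.54  98.  ]
post 438.8804347826087 235.6413043478261
```

View pics/c4.png

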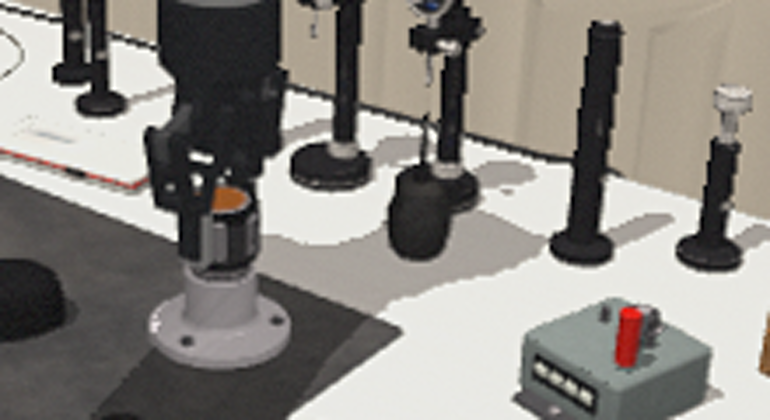

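The picture shows the collar seated just above the column, with the sleeve almost hidden. It is upright and still gripped, at crop (225,230). The lever is at rest, with its post at (628,337). I'm handing in now.

```bash
python3 -c "
from h import *
print(sign_off())
o=observe();print(o['position'],o['wrist_force'],o['time_s'])"
```

```text
the job is handed in; nothing more can be done
None
the job is handed in; nothing more can be done
```

The trial is done and handed in at about 14 s of the 72 s allowed; the hand-in gives no verdict, so the result is judged from my own checks.

- **Lever:** I pushed the red post with the shut fingers until it stopped dead. The last 6 mm commanded moved it under 1 mm, and the force rose to about 23 N. I then backed off, and the lever sprang back; the camera shows the post on its starting pixel, both right after release and at the end. I judged the stop from force and position, because the joint angle cannot be read directly.
- **Collar drop:** I gripped the smaller collar and turned it clockwise with about 15–23 N down. After about 63° the push fell to zero and it went down freely.
- **Pressed home:** I pressed it onto its hard stop, 14.9 mm below the start (15 mm expected). The tool was then within 0.3 mm of the collar position I had estimated, upright and at rest, still gripping with about 26 N of push.
- **Small disagreement:** a last camera fix on the amber glass read about 5 mm off (536.5, 70.5 against 533.2, 74.4). The fingers partly hid the glass, so I trusted the tool position.
- **Bystanders:** I kept the arm clear of them and saw none disturbed, but did not measure each one at the end.

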